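Set up the copper plaque that the job pad calls for

ROBOT

A 7-joint arm with a two-finger parallel gripper is mounted at the origin on the work surface. World frame = base frame: x ahead of the robot, y to its left, z up, the work surface at z = 0. Lengths are in m, angles in degrees, forces in N, time in s.
With the tool pointing down it reaches from about 0.35 to 0.775 m from the base axis. Payload 3.1 kg.
Tool frame: the origin (TCP) lies on the centre line of the jaws, within the pads' length; the fingertips stand 17 mm ahead of it and the grasp point (between the pads) lies 2 mm behind it (robot.tip_reach is the distance from the TCP to the fingertips, in m); z points along the fingers, y is the line along which they close (so a half turn about z gives the same grasp; the last joint's range is limited). The gripper opens to 85 mm and grips with 20 to 120 N. Pads are 22 mm wide; open, the fingers measure 114 mm over their backs; the gripper's body (76 mm by 85 mm) begins 54 mm behind the grasp point. The pads swing forward as they close: fully open they stand 13 mm farther back than shut.
Start: joints at [62.011, 17.813, 0.802, 86.603, -0.252, 75.585, -1.558], TCP at [0.238, -0.496, 0.248] pointing down, gripper open.
Joint ranges: [-154.91, 154.91], [-16.99, 109.72], [-72.82, 74.43], [7.12, 147.25], [-82.49, 262.49], [11.32, 116.49], [-174.64, 174.64]. Speed limits (degrees/s): [159.86, 159.86, 180, 180, 180, 180, 180].

INTERFACE

Orientations are given as [roll, pitch, yaw] about the fixed x, y, z axes, in that order (R = Rz(yaw) Ry(pitch) Rx(roll)).
In Python, from station import robot, fingers, vision, workorder, recognise gives the robot as it stands. Calls block until the motion is done:
- robot.move_to(position, orientation): joint-space move of the TCP to a pose.
- robot.line_to(position, orientation=None, velocity=0.15, f_stop=None): straight line of the TCP; orientation=None keeps the orientation; velocity is the mean speed in m/s. With f_stop (N) it stops when the force on the tool has changed by that much, and returns True; else False.
- robot.move_j(angles): joint-space move.
- fingers.gripper_to(opening, force=None): opening from 0.0 (shut) to 1.0 (fully open); force is the grip in N (None keeps the last); returns when the fingers have stopped.
- robot.pause(seconds).
- robot.inverse_kinematics(position, orientation): joint angles nearest the present ones, or None.
- vision.grab_frame(name): name is "side" or "top" or "wrist"; returns the picture (384x512x3 uint8, red, green, blue); there is no depth.
- vision.calibration(name): a dict with "mtx" (3x3 intrinsics, pixels), "extrinsics" (4x4, takes a point from world to camera coordinates); the wrist camera has in their place "T_tool_cam" (4x4, takes a point from camera to tool coordinates, whose origin is the TCP and whose axes are the flange's). Camera axes: x right, y up, looking along -z (the intrinsics and any distortion apply to the point x, -y, -z); pixel columns grow to the right and rows downward; lengths in m; the calibration is good to about 2 mm. A picture is of the moment at which its call begins: read the wrist's pose just before it. calibration takes no time and is no camera call.
A pose or a line that the arm cannot do raises robot.PlanningError and nothing moves.
- workorder.close_job(): hands the job in; it is judged then, once.
Trained networks look in the newest picture that a camera, given by its name, has taken for a name from the list of things; names that differ only in an ending like _2 or _b are one class to them, and where a whole thing is asked for, a point or a joint stands for the part that bears it (a point fixed in the world has none). Each returns a list of dicts, best first, with "p" (0 to 1); they miss things now and then, are a little off and sometimes report something else, mostly with a low value. They report only what shows in the picture. A call takes as long as a camera call. They do not tell look-alikes from the thing itself.
- recognise(label, camera): "rect" ([centre column, centre row, width, height] in pixels, round what is visible of it).
Readings, each from a call of its own:
- robot.current_time_s(): time.
- robot.current_joint_positions(): joint angles.
- robot.current_dq(): joint speeds.
- robot.current_joint_torque(): joint torques, N m.
- robot.current_tool_pos(): TCP position.
- robot.current_eef_rot(): TCP orientation.
- robot.current_contact_force(): force on the tool from outside, world axes, zero at the start.
- robot.current_torque(): the same for the moment, N m.
- robot.current_finger_gap(): opening from 0.0 (shut) to 1.0 (fully open).
- robot.current_gripper_force(): force on a finger pad.
Only numpy, scipy, OpenCV 4.12 (cv2) and the standard library are available. Lean on these libraries where they do the work, as an engineer would, in place of code of your own. Each camera call takes 0.05 s, during which the arm holds its last target. There are 200 camera calls.

TASK

See which pattern plate lies on the cork job pad, and lay the loose copper plaque of the same outline face up on the slanted board, centred on the black line, its foot edge squarely against the ledge (an arched top points up the slope), without dropping it, and let go. Then slide the stop along the ledge until it just touches the plaque's side, keeping the plaque on the line. Leave the other two plaques and the rest of the bench as they are.

Things in the scene. Friction and masses are not known exactly. Their poses are not given: they have to be found in the camera images.
- plaque_square: copper relief plaque, loose (0.16 to 0.30 kg), lying face up, a plain rectangle with four right-angled corners, 84 x 54 mm, 18 mm thick (a 4 mm boss in the middle and two arcs are decoration on top). Origin at the centre of its underside; x runs along the 84 mm length from the foot edge (either short end may serve as foot) towards the top, y across the 54 mm width, z out of its face.
- plaque_clipped: copper relief plaque, loose (0.16 to 0.30 kg), lying face up, 84 x 60 mm with all four corners cut off at 45 degrees (16 mm off each side), 18 mm thick (a 4 mm boss in the middle and two arcs are decoration on top). Origin at the centre of its underside; x runs along the 84 mm length from the foot edge (either short end may serve as foot) towards the top, y across the 60 mm width, z out of its face.
- plaque_arched: copper relief plaque, loose (0.16 to 0.30 kg), lying face up, 84 x 66 mm, straight foot and straight sides for 51 mm, then a half-round top of radius 33 mm, 18 mm thick (a 4 mm boss in the middle and two arcs are decoration on top). Origin at the centre of its underside; x runs along the 84 mm length from the foot edge (straight end) towards the top, y across the 66 mm width, z out of its face.
- arched_foot (a point): middle of the straight foot edge of the arched plaque, on its underside (42 mm along -x from its origin)
- pattern_square: black plastic pattern plate, 3 mm thick, fixed down, with the same outline as plaque_square (a plain rectangle with four right-angled corners, 84 x 54 mm). Origin at the centre of its underside. One of the three patterns lies on the cork job pad, the other two on the pale wooden tray.
- pattern_clipped: black plastic pattern plate, 3 mm thick, fixed down, with the same outline as plaque_clipped (84 x 60 mm with all four corners cut off at 45 degrees (16 mm off each side)). Origin at the centre of its underside. One of the three patterns lies on the cork job pad, the other two on the pale wooden tray.
- pattern_arched: black plastic pattern plate, 3 mm thick, fixed down, with the same outline as plaque_arched (84 x 66 mm, straight foot and straight sides for 51 mm, then a half-round top of radius 33 mm). Origin at the centre of its underside. One of the three patterns lies on the cork job pad, the other two on the pale wooden tray.
- job_pad: cork pad 110 x 110 x 4 mm, fixed, with one pattern plate centred on it: the job. Origin at the centre of its underside.
- deck: upper face of the slanted plywood board (fixed in place), 290 mm wide, sloped 20 degrees. Origin on the upper face, at the foot of the ledge, mid-width; x runs up the slope (deck reaches 120 mm), y along the ledge to the left as seen from its low side, z out of the face. A steel ledge 8 mm high, 14 mm wide, runs along the whole low edge (x from -14 to 0 mm). A thin black line marks the middle (y = 0).
- stop (a joint): sliding stop on the ledge, m: 0 is leftmost (+y end of the deck), grows as it slides along the ledge to deck -y, up to 0.110; starts at 0 to 0.03. Its face stands at deck y = 0.125 - value. Slides stiffly (1.5 N friction) and stays where it is left.
- stop_face (a point): point on the deck face at the foot of the ledge, in the plane of the stop's working face (which looks to deck -y and touches the plaque's left side); axes as the deck's. The jaw reaches 45 mm up the slope from the ledge, is 20 mm high above the deck face and 22 mm wide in y (it lies on the +y side of this point).
- stop_post (a point): grip point on the stop's round steel post, 16 mm in diameter, square to the deck, above the ledge; the post rises from 20 to 70 mm above the deck face, this point is on its axis at 55 mm, 11 mm to deck +y of the working face.
Things that resemble listed ones, but are neither listed nor needed, are in the scene too. Leave any red or yellow look-alike of the plaque_clipped alone.

How it is judged:
By the outcome, as a careful person would: the job done as asked, in the order asked, and still so for the second after the job is handed in, with the robot touching nothing.
It also fails if it takes over 62 s, if anything falls off the work surface, if the arm or the gripper's body presses on something with over 40 N, if the wrist force passes 120 N, or if a joint passes its speed limit or range.

## Working session

There is one attempt and no reset: what is moved stays moved. The work goes in short steps, each a Python script; the robot and the scene stay as the last script left them, time stands still between calls to the robot, and variables do not carry over. Pictures are saved under pics/ and viewed, at most 10 in all, crops included, and the job is handed in when it is done.

```bash
mkdir -p pics; ls
python3 - <<'E'
from station import robot, fingers, vision, recognise
import cv2, numpy as np
ims=[]
for c in("top","side"):
    im=vision.grab_frame(c); cv2.imwrite(f"pics/{c}0.png",im[:,:,::-1]); ims.append(im)
    k=vision.calibration(c); print(c,{a:(np.round(v,4).tolist() if hasattr(v,'__len__') else v) for a,v in k.items()})
    for l in("plaque_square","plaque_clipped","plaque_arched","pattern_square","pattern_clipped","pattern_arched","job_pad","deck","stop_post"):
        print(c,l,[(np.round(r["rect"]).astype(int).tolist(),round(r["p"],2)) for r in recognise(l,c)])
print(vision.calibration("wrist"),robot.current_time_s(), robot.current_eef_rot())
cv2.imwrite("pics/both0.png",cv2.resize(np.hstack(ims),(800,300))[:,:,::-1])
E
```

```text
pics
top {'mtx': [[413.7128, 0.0, 259.6075], [0.0, 413.7128, 190.4831], [0.0, 0.0, 1.0]], 'extrinsics': [[0.0208, -0.9996, 0.0175, 0.0312], [0.9943, 0.0225, 0.1042, -0.4818], [-0.1045, 0.0152, 0.9944, -1.2674], [0.0, 0.0, 0.0, 1.0]]}
top plaque_square [([202, 211, 18, 30], 0.79), ([285, 122, 29, 18], 0.25)]
top plaque_clipped [([201, 262, 17, 28], 0.85), ([123, 147, 28, 25], 0.8), ([152, 192, 18, 28], 0.75), ([112, 184, 28, 21], 0.56)]
top plaque_arched [([200, 169, 25, 32], 0.72)]
top pattern_square [([283, 122, 27, 17], 0.86)]
top pattern_clipped [([254, 123, 25, 16], 0.92), ([200, 170, 31, 33], 0.44)]
top pattern_arched [([399, 184, 29, 23], 0.7)]
top job_pad [([395, 188, 43, 37], 0.97)]
top deck [([309, 174, 96, 61], 0.62)]
top stop_post [([272, 191, 9, 24], 0.53), ([254, 122, 24, 18], 0.34)]
side {'mtx': [[397.8548, 0.0, 255.3624], [0.0, 397.8548, 189.2918], [0.0, 0.0, 1.0]], 'extrinsics': [[-0.9524, -0.3041, -0.0203, 0.4849], [0.1294, -0.4636, 0.8766, -0.1233], [-0.2759, 0.8323, 0.4809, -1.0411], [0.0, 0.0, 0.0, 1.0]]}
side plaque_square [([264, 258, 47, 29], 0.68)]
side plaque
[... 370 characters left out ...]
)]
side job_pad [([286, 156, 33, 17], 0.67)]
side deck [([253, 182, 54, 56], 0.71)]
side stop_post [([266, 193, 28, 22], 0.62)]
{'mtx': array([[296.48010959,   0.        , 256.60801968],
       [  0.        , 296.48010959, 191.0714081 ],
       [  0.        ,   0.        ,   1.        ]]), 'T_tool_cam': array([[ 6.42219099e-05,  9.53848841e-01,  3.00287170e-01,
         7.60336270e-02],
       [ 9.99999803e-01,  1.26326735e-04, -6.15139523e-04,
        -3.83846240e-04],
       [-6.24684419e-04,  3.00287150e-01, -9.53848645e-01,
        -1.25550633e-01],
       [ 0.00000000e+00,  0.00000000e+00,  0.00000000e+00,
         1.00000000e+00]])} 1.0 [-1.79999764e+02  2.61596766e-03  2.56031793e+01]
```

View pics/top0.png

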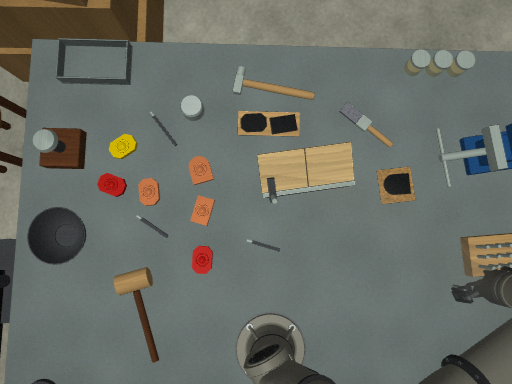

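View pics/side0.png

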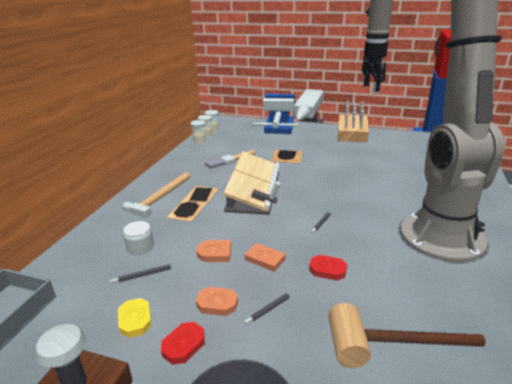

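The job pad (centre 399,184 top; 290,155 side) holds a black plate with one round end, which looks like the arched pattern. The copper pieces are arched at (200,169), square at (202,211) and clipped at (152,192). The red and yellow octagons are decoys. The stop sits at the left end of the deck, around (272,191). The arched copper piece at (200,169) fits, and I'll confirm it close up.

```bash
cat > h.py <<'E'
from station import robot, fingers, vision, workorder, recognise
import cv2, numpy as np
from scipy.spatial.transform import Rotation as R
F=np.diag([1,-1,-1.])
def ray(px,K,Tcw):
    """pixel -> (origin, direction) in world; Tcw camera->world"""
    d=F@np.linalg.inv(K)@np.r_[px,1]; d=Tcw[:3,:3]@d
    return Tcw[:3,3],d/np.linalg.norm(d)
def cam(name,pose=None):
    k=vision.calibration(name)
    if name!="wrist": return k["mtx"],np.linalg.inv(k["extrinsics"])
    return k["mtx"],pose@k["T_tool_cam"]
def toolT():
    T=np.eye(4);T[:3,:3]=R.from_euler("xyz",robot.current_eef_rot(),degrees=True).as_matrix();T[:3,3]=robot.current_tool_pos();return T
def onplane(r,z): o,d=r; return o+d*(z-o[2])/d[2]
def tri(rays):
    A=sum(np.eye(3)-np.outer(d,d) for o,d in rays); b=sum((np.eye(3)-np.outer(d,d))@o for o,d in rays)
    p=np.linalg.solve(A,b); return p,max(np.linalg.norm((np.eye(3)-np.outer(d,d))@(p-o)) for o,d in rays)
def shot(n):
    T=toolT(); im=vision.grab_frame("wrist"); cv2.imwrite(f"pics/{n}.png",im[:,:,::-1]); np.save(f"pics/{n}.npy",T); return im,T
E
python3 - <<'E'
from h import *
t,s=cam("top"),cam("side")
for n,a,b in(("arched",(200,169),(214,250)),("pad",(395,188),(286,156)),("deckc",(309,174),None),("stop",(272,191),(266,193)),("line top",(304,149),None),("line bot",(308,188),None),("deck r",(355,183),None)):
    print(n,onplane(ray(a,*t),.018 if n!="deckc" else .04).round(3), tri([ray(a,*t),ray(b,*s)]) if b else "")
ims=[]
t0=robot.current_time_s()
robot.move_to([0.47,-0.08,0.30],[180,0,0]); ims.append(shot("d1")[0])
robot.move_to([0.44,-0.02,0.22],[180,0,0]); ims.append(shot("d2")[0])
robot.move_to([0.42,0.14,0.22],[180,0,0]); ims.append(shot("p1")[0])
top=cv2.imread("pics/top0.png")[160:212,365:435,::-1]
ims.append(cv2.resize(top,(512,384)))
print(robot.current_time_s()-t0)
cv2.imwrite("pics/v1.png",cv2.resize(np.vstack([np.hstack(ims[:2]),np.hstack(ims[2:])]),(800,600),interpolation=cv2.INTER_AREA)[:,:,::-1])
E
```

```text
arched [0.545 0.231 0.018] (array([0.54528165, 0.23126573, 0.00961335]), np.float64(0.0015685229869640816))
pad [ 0.499 -0.386  0.018] (array([ 0.50640027, -0.39040699,  0.00270164]), np.float64(0.0054015448265016764))
deckc [ 0.534 -0.11   0.04 ] 
stop [0.481 0.003 0.018] (array([0.47552752, 0.00428508, 0.06072972]), np.float64(0.0009974705209321536))
line top [ 0.618 -0.097  0.018] 
line bot [ 0.493 -0.111  0.018] 
deck r [ 0.512 -0.259  0.018] 
3.0833000000000004
```

View pics/v1.png

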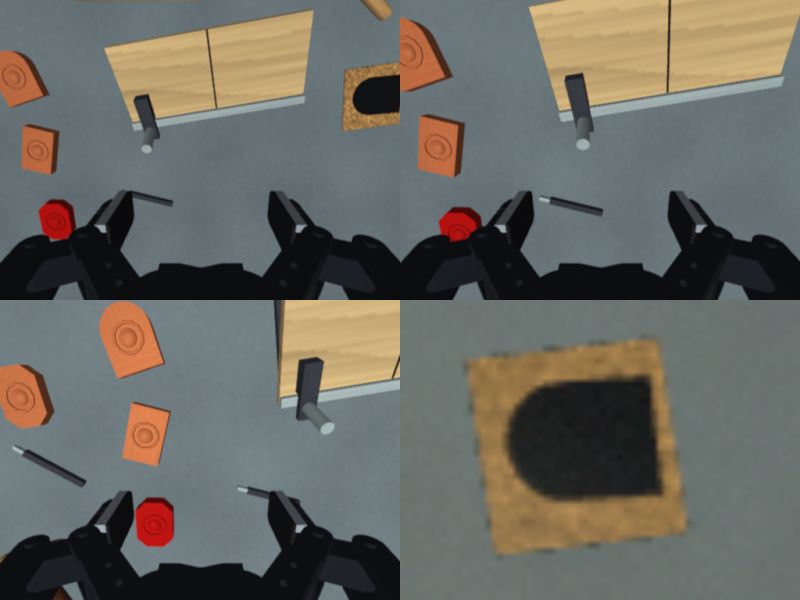

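Pad crop: a half-round end and a straight foot, so the job is **arched**. The arched copper plaque is at panel (130,340), bottom left, with its half-round end up. The square one is at (147,433), the clipped one at (22,395), and the red decoy is at (155,520). Next I'll take close views of the deck and the arched plaque.

Run:
```python
from h import *
D=[];P=[]
for n,p in(("d3",[0.43,-0.09,0.22]),("d4",[0.48,-0.14,0.24])): robot.move_to(p,[180,0,7]); D.append(shot(n)[0])
for n,p in(("p3",[0.49,0.21,0.24]),("p4",[0.46,0.25,0.17])): robot.move_to(p,[180,0,18]); P.append(shot(n)[0]); print(recognise("plaque_arched","wrist")[:2])
sv=lambda n,L,s:cv2.imwrite(n,cv2.resize(L,s,interpolation=cv2.INTER_CUBIC)[:,:,::-1])
sv("pics/v2.png",np.vstack([d[0:210] for d in D]),(731,600))
from h import F
for n,im in(("p3",P[0]),("p4",P[1])):
    hsv=cv2.cvtColor(im,cv2.COLOR_RGB2HSV); m=((hsv[...,0]>5)&(hsv[...,0]<16)&(hsv[...,1]>120)).astype(np.uint8)
    k,l,st,c=cv2.connectedComponentsWithStats(m); print(n,[(st[i].tolist(),c[i].round().tolist()) for i in range(1,k) if st[i,4]>300])
sv("pics/v3.png",np.hstack([p[0:300] for p in P]),(800,240))
print(robot.current_time_s())
```

```text
[{'rect': [249.6, 112.5, 59.2, 77.9], 'p': 0.69}, {'rect': [423.0, 243.2, 51.7, 83.1], 'p': 0.38}]
[{'rect': [303.0, 97.1, 75.7, 97.8], 'p': 0.91}]
p3 [([222, 74, 58, 76, 3998], [250.0, 114.0]), ([75, 95, 59, 75, 3747], [103.0, 132.0]), ([195, 177, 70, 75, 2748], [230.0, 214.0])]
p4 [([266, 46, 76, 98, 6604], [304.0, 98.0]), ([80, 72, 74, 98, 5992], [115.0, 120.0]), ([227, 178, 88, 93, 4281], [270.0, 224.0])]
7.4417
```

View pics/v2.png

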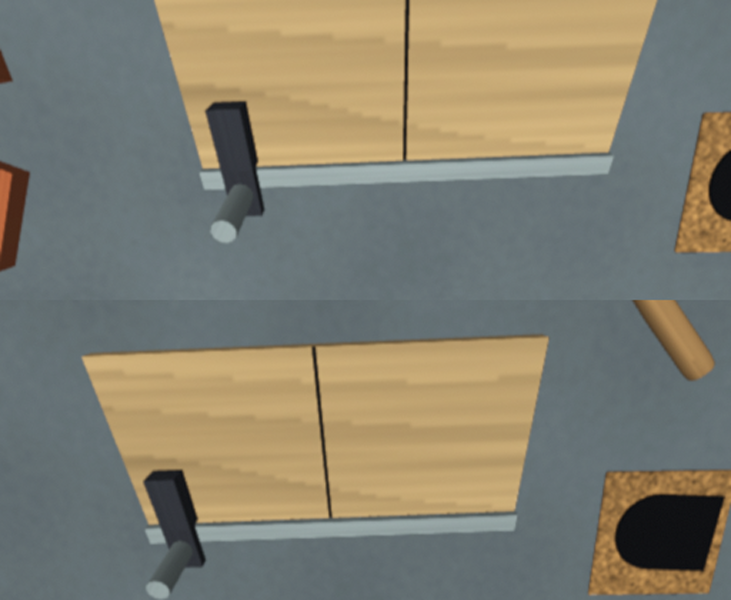

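View pics/v3.png

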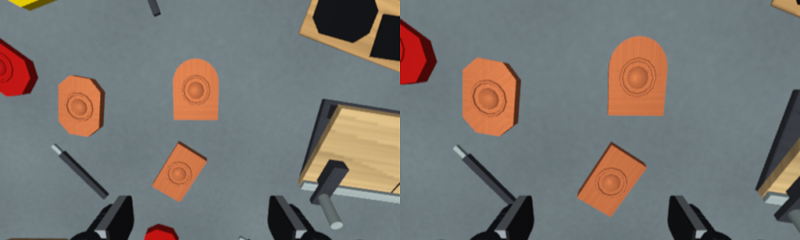

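v2: the deck with its black line (foot at 404,161 and 331,517), the ledge ends, and the stop post at the left. v3: the arched plaque at (195,90) in the left view and (638,75) in the right, upright in the image. I'll fit models to both.

```bash
cat > fit.py <<'E'
from h import *
from scipy.optimize import least_squares
def proj(X,T):
    K,Tcw=cam("wrist",T); c=(np.asarray(X)-Tcw[:3,3])@Tcw[:3,:3]@F; u=c@K.T; return u[:,:2]/u[:,2:]
def deckR(yaw,sl): return R.from_euler("ZY",[yaw,-sl],degrees=True)
def sd(q,hw=.033,L=.042):  # signed distance to arch outline (x from -L to L)
    x,y=q[:,0],np.abs(q[:,1]); xc=L-hw
    box=np.maximum(y-hw,-L-x)
    return np.where(x>xc,np.hypot(x-xc,y)-hw,box)
E
python3 - <<'E'
from fit import *
s=731/512
obs={"d3":[((-14,-145,8),(609,173)),((-14,145,8),(203,189)),((0,-145,0),(609,153)),((0,0,0),(404,161))],
"d4":[((120,145,0),(82,356)),((120,-145,0),(548,337)),((120,0,0),(314,346)),((0,0,0),(331,517)),((0,-145,0),(515,512)),((-14,-145,8),(515,530)),((-14,145,8),(147,544))]}
Ts={n:np.load(f"pics/{n}.npy") for n in("d3","d4","p3","p4")}
def res(p,sl=20):
    r=[]
    for n,L in obs.items():
        X=np.array([a for a,_ in L])/1000; u=np.array([b for _,b in L])/s-([0,300/s] if n=="d4" else [0,0])
        r.append(proj(p[:3]+deckR(p[3],p[4] if len(p)>4 else sl).apply(X),Ts[n])-u)
    return np.vstack(r).ravel()
for p0 in([.49,-.11,.03,7],[.49,-.11,.03,7,20]):
    f=least_squares(res,p0,loss="soft_l1",x_scale=[.01,.01,.01,1,1][:len(p0)]); print(f.x.round(4)); 
    if len(p0)==4: d=f.x
print(res(d).reshape(-1,2).round(1).tolist())
rs=[ray((223/s,232/s),*cam("wrist",Ts["d3"])),ray((158/s,290/s),*cam("wrist",Ts["d4"]))]
p,e=tri(rs); print("post top in deck",deckR(d[3],20).inv().apply(p-d[:3]).round(4),e)
np.save("deck.npy",d)
# plaque
C={}
for n in("p3","p4"):
    im=cv2.imread(f"pics/{n}.png"); hsv=cv2.cvtColor(im,cv2.COLOR_BGR2HSV)
    m=((hsv[...,0]>5)&(hsv[...,0]<16)&(hsv[...,1]>120)&(hsv[...,2]>150)).astype(np.uint8)
    cs,_=cv2.findContours(m,cv2.RETR_EXTERNAL,cv2.CHAIN_APPROX_NONE)
    ctr={"p3":(250,114),"p4":(304,98)}[n]
    C[n]=max((c for c in cs if np.linalg.norm(c[:,0].mean(0)-ctr)<20),key=len)[:,0]
    print(n,len(C[n]),cv2.boundingRect(C[n]))
def pres(p):
    r=[]
    for n in C:
        k=cam("wrist",Ts[n]); X=np.array([onplane(ray(u,*k),p[3]) for u in C[n]])-[p[0],p[1],0]
        q=R.from_euler("z",-p[2],degrees=True).apply(X); r.append((sd(q)+.0007)*1000)
    return np.hstack(r)
f=least_squares(pres,[.545,.231,18,.018],x_scale=[.01,.01,1,.01],loss="soft_l1"); print("plaque",f.x.round(4),np.abs(f.fun).mean())
np.save("plq.npy",f.x)
E
```

```text
[ 0.4956 -0.1082  0.034   9.0968]
[ 0.4953 -0.1081  0.0346  9.1057 18.5039]
[[-0.5, 1.3], [0.4, 0.7], [0.1, -1.0], [0.2, -1.1], [-1.2, -0.1], [1.4, 0.3], [-0.2, 0.5], [-0.5, -0.1], [-0.2, -1.1], [-0.4, 0.7], [1.8, -0.3]]
post top in deck [-0.0134  0.1153  0.068 ] 0.00010541318750833658
p3 227 (222, 74, 58, 76)
p4 293 (266, 46, 76, 98)
plaque [ 0.5457  0.2327 17.5437  0.0176] 0.2758448130235674
```

Run:
```python
from fit import *
x,y,yaw,_=np.load("plq.npy"); o=[180,0,yaw]
g=np.r_[[x,y],0]+R.from_euler("z",yaw,degrees=True).apply([-.006,0,0])
print(robot.tip_reach,robot.current_finger_gap())
robot.move_to([g[0],g[1],.09],o)
robot.line_to([g[0],g[1],.05],velocity=.1)
hit=robot.line_to([g[0],g[1],.008],velocity=.03,f_stop=5)
z=robot.current_tool_pos()[2]; print(hit,z,robot.current_contact_force())
zz=max(z+.008,.019) if hit else .019
robot.line_to([g[0],g[1],zz],velocity=.05)
fingers.gripper_to(0,force=45)
T=toolT(); print(T[:3,3],robot.current_finger_gap(),robot.current_gripper_force(),robot.current_contact_force(),robot.current_time_s())
np.save("grasp.npy",T)
im,_=shot("g1"); cv2.imwrite("pics/g1v.png",im[:,:,::-1])
```

```text
0.017 0.9983017238955137
False 0.008238556150310192 [-0.10273745  0.70220721  0.14544129]
[0.54003667 0.23106896 0.01930397] 0.7559890539816431 51.467446088790894 [-0.41007487 -0.06050386  3.46524099] 10.7667
```

View pics/g1v.png

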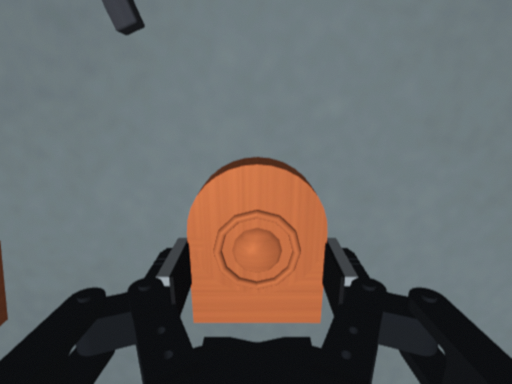

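The plaque is gripped evenly with the foot edge at row 323, but the pads overlap it shallowly. I'll regrasp 5 mm deeper, then measure the foot in the tool frame and lift.

Run:
```python
from fit import *
fingers.gripper_to(.88)
p=robot.current_tool_pos()
robot.line_to([p[0],p[1],.014],velocity=.05)
fingers.gripper_to(0,force=60)
print(robot.current_finger_gap(),robot.current_gripper_force(),robot.current_contact_force())
def foot(n,h):
    im,T=shot(n); hsv=cv2.cvtColor(im,cv2.COLOR_RGB2HSV)
    m=(hsv[...,0]>5)&(hsv[...,0]<16)&(hsv[...,1]>120)&(hsv[...,2]>150)
    cols=np.arange(205,312,6); P=[]
    for c in cols:
        r=np.where(m[250:375,c])[0].max()+250.5
        P.append(T[:3,:3].T@(onplane(ray((c,r),*cam("wrist",T)),h)-T[:3,3]))
    P=np.array(P); a,b=np.polyfit(P[:,1],P[:,0],1); return T,b,np.degrees(np.arctan(a)),r
T,b,a,r=foot("g2",.018); print("foot tool x",b,"skew deg",a,r,T[:3,3])
np.save("grasp.npy",np.r_[T[2,3],b])
p=T[:3,3]
robot.line_to([p[0],p[1],.10],velocity=.08)
robot.pause(.2)
T,b,a,r=foot("g3",.018+(robot.current_tool_pos()[2]-p[2])); print("after lift",b,a,r,robot.current_finger_gap(),robot.current_contact_force(),robot.current_time_s())
```

```text
0.7564742438226736 69.36540842056274 [0.09085188 0.49333594 1.11539611]
foot tool x -0.034904625830543816 skew deg -0.028030910873291084 328.5 [0.53980938 0.23098493 0.01416446]
after lift -0.038112716110304166 7.301243540611307 328.5 0.7600401056819384 [ 0.8979816   0.26413388 -2.25964913] 13.1
```

Run:
```python
import cv2,numpy as np
a=np.hstack([cv2.imread(f"pics/{n}.png")[130:384] for n in("g2","g3")]); cv2.imwrite("pics/v4.png",cv2.resize(a,(800,198)))
```

```text
(no output)
```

View pics/v4.png

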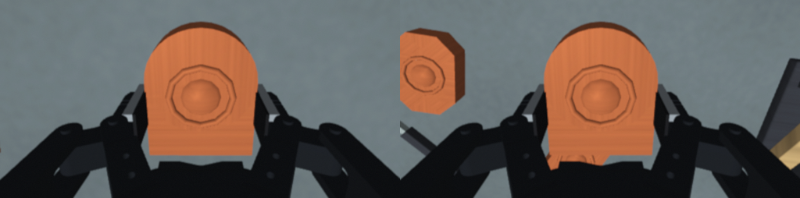

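The lift is fine; the apparent skew came from the square plaque showing below. Next: move over the deck, hover, and check the line against the plaque.

```bash
cat >> fit.py <<'E'
dk=None
def deckpose(x,y,z,dyaw=0):
    d=np.load("deck.npy"); Rd=deckR(d[3],20)
    o=(Rd*R.from_euler("z",dyaw,degrees=True)*R.from_euler("x",180,degrees=True)).as_euler("xyz",degrees=True)
    return d[:3]+Rd.apply([x,y,z]),o
def todeck(P):
    d=np.load("deck.npy"); return deckR(d[3],20).inv().apply(np.asarray(P)-d[:3])
E
python3 - <<'E'
from fit import *
zg=np.load("grasp.npy")[0]
p=robot.current_tool_pos(); robot.line_to([p[0],p[1],.18],velocity=.2)
robot.move_to(*deckpose(.046,0,zg+.06))
robot.line_to(*deckpose(.046,0,zg+.02),velocity=.1)
robot.pause(.2)
im,T=shot("h1"); print(todeck(T[:3,3]).round(4),robot.current_contact_force(),robot.current_finger_gap(),robot.current_time_s())
g=cv2.cvtColor(im,cv2.COLOR_RGB2GRAY).astype(int)
K=cam("wrist",T); d=np.load("deck.npy"); n=deckR(d[3],20).apply([0,0,1])
for r in range(60,175,8):
    w=g[r,215:300]; c=215+np.arange(85)[w<w.max()*.5]
    if 0<len(c)<8:
        o,v=ray((c.mean(),r),*K); X=o+v*(((d[:3]-o)@n)/(v@n)); print(r,c.tolist(),todeck(X).round(4))
cv2.imwrite("pics/h1v.png",im[:,:,::-1])
E
```

```text
[ 0.0467 -0.0002  0.0347] [-0.05596523  0.43673116 -2.50202252] 0.760657001624383 15.7417
108 [254, 255, 256, 257] [ 0.1177  0.0004 -0.    ]
116 [254, 255, 256, 257] [ 0.1136  0.0004 -0.    ]
124 [254, 255, 256, 257] [0.1095 0.0004 0.    ]
132 [254, 255, 256, 257] [ 0.1053  0.0004 -0.    ]
140 [254, 255, 256, 257] [0.1011 0.0004 0.    ]
148 [254, 255, 256, 257] [ 0.0967  0.0004 -0.    ]
156 [254, 255, 256, 257] [0.0923 0.0004 0.    ]
```

View pics/h1v.png

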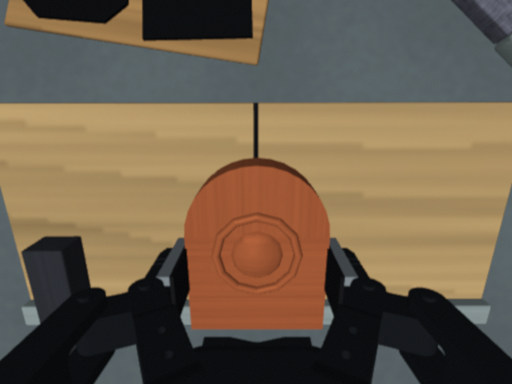

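The line (col 255.5) is parallel to the plaque and within 0.6 mm of its centre (~256.5). I'll place with a 0.5 mm correction.

Run:
```python
from fit import *
zg=np.load("grasp.npy")[0]; Y=.0006
h=robot.line_to(*deckpose(.046,Y,zg-.006),velocity=.02,f_stop=3)
q=todeck(robot.current_tool_pos()); print("down",h,q.round(4),robot.current_contact_force())
zc=q[2]+.0004
robot.line_to(*deckpose(.046,Y,zc),velocity=.02)
h=robot.line_to(*deckpose(.026,Y,zc),velocity=.02,f_stop=4)
q=todeck(robot.current_tool_pos()); print("slide",h,q.round(4),robot.current_contact_force())
h=robot.line_to(*deckpose(q[0],Y,zc-.004),velocity=.01,f_stop=3)
q=todeck(robot.current_tool_pos()); print("seat",h,q.round(4),robot.current_contact_force(),robot.current_finger_gap(),robot.current_time_s())
im,T=shot("s1"); cv2.imwrite("pics/s1v.png",im[:,:,::-1])
```

```text
down True [0.0459 0.0005 0.0137] [-2.7254227   0.94053391  3.94130432]
slide True [0.0355 0.0007 0.0141] [ 1.90363037 -0.07377428 -0.09448487]
seat True [0.0355 0.0007 0.0137] [-0.85512106  0.21478963  4.13278947] 0.7525239572838555 17.8583
```

View pics/s1v.png

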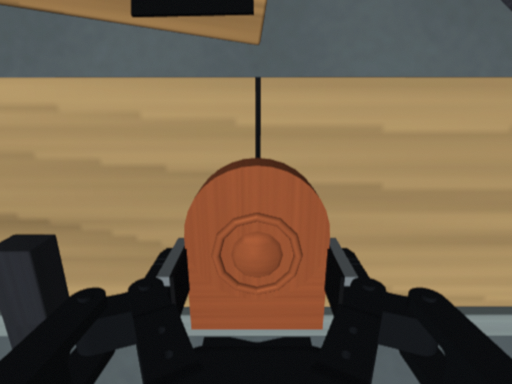

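It's seated against the ledge and square, with the line at col 258 and the plaque centre at about 257. Release, retreat, and measure the released plaque.

```bash
cat >> fit.py <<'E'
def planehit(r,z=0):
    d=np.load("deck.npy"); n=deckR(d[3],20).apply([0,0,1]); o,v=r; return todeck(o+v*(((d[:3]-o)@n+z)/(v@n)))
def measure(n):
    im,T=shot(n); K=cam("wrist",T); hsv=cv2.cvtColor(im,cv2.COLOR_RGB2HSV)
    m=((hsv[...,0]>3)&(hsv[...,0]<16)&(hsv[...,1]>130)&(hsv[...,2]>90)).astype(np.uint8)
    k,l,st,c=cv2.connectedComponentsWithStats(m); i=1+np.argmin([np.hypot(*(cc-proj([deckpose(.042,0,.018)[0]],T)[0])) for cc in c[1:]])
    cs,_=cv2.findContours((l==i).astype(np.uint8),cv2.RETR_EXTERNAL,cv2.CHAIN_APPROX_NONE); C=cs[0][:,0]
    Q=np.array([planehit(ray(u,*K),.018) for u in C])
    def f(p): return (sd(R.from_euler("z",-p[2],degrees=True).apply((Q-[p[0],p[1],0])))+.0005)*1000
    s=least_squares(f,[.042,0,0],x_scale=[.01,.01,1],loss="soft_l1",f_scale=.3)
    g=cv2.cvtColor(im,cv2.COLOR_RGB2GRAY).astype(float); ly=[]
    for x in np.arange(.09,.116,.004):
        u,v=proj([deckpose(x,0,0)[0]],T)[0]; u0=int(u)-10; w=g[int(v),u0:u0+21]; w=np.clip(np.median(w)*.6-w,0,None)
        if w.sum()>0: ly.append(planehit(ray(((w*np.arange(u0,u0+21)).sum()/w.sum(),int(v)),*K))[1])
    print(n,"plaque deck x,y,yaw",s.x.round(4),"res",np.abs(s.fun).mean().round(2),"line y",np.round(ly,4),"area",st[i,4]); return im,T
E
python3 - <<'E'
from fit import *
q=todeck(robot.current_tool_pos())
fingers.gripper_to(.97); print(robot.current_contact_force())
robot.line_to(*deckpose(q[0],q[1],.09),velocity=.1)
robot.move_to(*deckpose(-.01,0.03,.14)); robot.pause(.2)
im,T=measure("m1"); cv2.imwrite("pics/m1v.png",im[:,:,::-1])
print(todeck(T[:3,3]).round(4),robot.current_time_s())
E
```

```text
[-0.43928005 -0.15732453  0.19708009]
m1 plaque deck x,y,yaw [0.0428 0.001  0.0549] res 0.25 line y [0.0004 0.0004 0.0004 0.0004 0.0004 0.0004 0.0004] area 7585
[-0.0095  0.0299  0.1395] 19.7917
```

View pics/m1v.png

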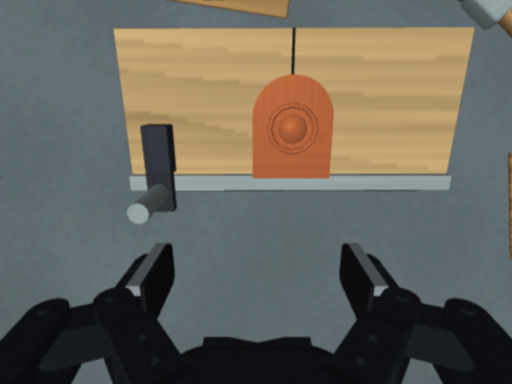

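The released plaque is square and flush against the ledge, 0.6 mm to +y of the line, and the stop's push will take that up. The post top is at (138,213). Now grip the post and slide the stop.

Run:
```python
from fit import *
T=np.load("pics/m1.npy"); P=planehit(ray((138,213),*cam("wrist",T)),.07); print("post",P.round(4))
px=np.clip((P[0]-.0134)/2,-.014,-.006); py=P[1]
fingers.gripper_to(.55)
robot.move_to(*deckpose(px,py,.13))
h=robot.line_to(*deckpose(px,py,.053),velocity=.08,f_stop=6); print(h,todeck(robot.current_tool_pos()).round(4),robot.current_contact_force())
if not h:
    fingers.gripper_to(0,force=25)
    print(robot.current_finger_gap(),robot.current_gripper_force(),robot.current_contact_force(),todeck(robot.current_tool_pos()).round(4))
    h=robot.line_to(*deckpose(px,.0475,.053),velocity=.05,f_stop=12)
    robot.pause(.2)
    print(h,todeck(robot.current_tool_pos()).round(4),robot.current_contact_force(),robot.current_finger_gap(),robot.current_time_s())
    measure("m2")
```

```text
post [-0.0113  0.1139  0.07  ]
False [-0.0121  0.1135  0.0531] [ 0.41276559 -0.55361017  0.59604554]
0.17908098025469565 24.755444526672363 [-2.10775927 -0.59935937  4.30307016] [-0.012   0.1137  0.0533]
False [-0.0119  0.0474  0.0533] [-3.09971303 -0.16252014  5.05771612] 0.17352779714982983 23.8333
m2 plaque deck x,y,yaw [0.0428 0.0014 0.0704] res 0.46 line y [0.0004 0.0004 0.0004 0.0004 0.0004 0.0005] area 17524
```

Run:
```python
from fit import *
d=np.load("deck.npy"); Rd=deckR(d[3],20)
q=todeck(robot.current_tool_pos())
for y in(.0465,.0458,.0453,.0450,.0447,.0444):
    robot.line_to(*deckpose(q[0],y,q[2]),velocity=.02); robot.pause(.1)
    print(y,todeck(robot.current_tool_pos()).round(4),Rd.inv().apply(robot.current_contact_force()).round(2))
    measure("n%d"%(y*1e4))
```

```text
0.0465 [-0.0119  0.0467  0.0533] [-0.05  1.63  4.25]
n465 plaque deck x,y,yaw [0.0428 0.0014 0.0815] res 0.44 line y [0.0004 0.0005 0.0005 0.0004 0.0005 0.0005] area 17522
0.0458 [-0.0119  0.0458  0.0533] [-0.51  1.51  5.  ]
n458 plaque deck x,y,yaw [0.0428 0.0013 0.0981] res 0.36 line y [0.0004 0.0005 0.0004 0.0004 0.0005 0.0005] area 17449
0.0453 [-0.0119  0.0452  0.0533] [-0.7   1.78  4.57]
n453 plaque deck x,y,yaw [0.0428 0.0013 0.1206] res 0.31 line y [0.0004 0.0004 0.0004 0.0004 0.0005 0.0004] area 17408
0.045 [-0.0119  0.045   0.0533] [-0.48  2.08  4.44]
n450 plaque deck x,y,yaw [0.0428 0.0012 0.1334] res 0.29 line y [0.0004 0.0004 0.0004 0.0005 0.0004 0.0004] area 17388
0.0447 [-0.0119  0.0447  0.0533] [-0.22  0.79  4.04]
n446 plaque deck x,y,yaw [0.0427 0.0011 0.2102] res 0.25 line y [0.0004 0.0004 0.0004 0.0004 0.0005 0.0005] area 17342
0.0444 [-0.0119  0.0447  0.0533] [-0.51  2.65  5.37]
n444 plaque deck x,y,yaw [0.0428 0.0011 0.2342] res 0.25 line y [0.0005 0.0004 0.0005 0.0005 0.0005 0.0005] area 17348
```

```bash
cat > edge.py <<'E'
from fit import *
def edges(n):
    T=np.load(f"pics/{n}.npy"); im=cv2.imread(f"pics/{n}.png").astype(np.float32); E=[]
    for x in np.arange(.012,.04,.003):
        ys=np.arange(-.040,-.026,.0002); u=proj([deckpose(x,y,.018)[0] for y in ys],T).astype(np.float32)
        v=cv2.remap(im[...,2],u[None,:,0],u[None,:,1],cv2.INTER_LINEAR)[0]
        E.append(ys[np.argmax(np.abs(np.gradient(cv2.GaussianBlur(v[None],(9,1),0)[0])))])
    ys=np.arange(.029,.042,.001); u=proj([deckpose(.03,y,.018)[0] for y in ys],T).astype(np.float32)
    v=cv2.remap(im,u[None,:,0],u[None,:,1],cv2.INTER_LINEAR)[0]
    print(n,"right edge",np.round(np.median(E)*1000,2),"left profile R",v[:,2].astype(int).tolist(),"B",v[:,0].astype(int).tolist())
E
python3 - <<'E'
from edge import *
for n in("m1","m2","n465","n458","n453","n450","n446","n444"): edges(n)
E
```

```text
m1 right edge -32.0 left profile R [178, 178, 179, 178, 177, 174, 172, 172, 172, 172, 172, 172, 172] B [60, 59, 60, 59, 65, 85, 99, 101, 100, 100, 100, 100, 100]
m2 right edge -32.0 left profile R [180, 180, 181, 181, 178, 135, 117, 167, 75, 50, 53, 54, 54] B [61, 60, 60, 61, 60, 45, 53, 97, 61, 60, 64, 63, 63]
n465 right edge -32.0 left profile R [180, 179, 181, 181, 178, 136, 117, 110, 50, 52, 54, 54, 53] B [61, 59, 61, 61, 60, 45, 54, 71, 58, 63, 64, 64, 62]
n458 right edge -32.0 left profile R [180, 180, 181, 181, 178, 137, 63, 49, 52, 53, 54, 53, 53] B [60, 60, 60, 60, 60, 45, 38, 57, 63, 63, 63, 63, 64]
n453 right edge -32.0 left profile R [180, 181, 180, 181, 179, 130, 51, 52, 53, 53, 54, 52, 53] B [60, 61, 60, 61, 61, 45, 50, 62, 63, 63, 63, 63, 64]
n450 right edge -32.0 left profile R [180, 180, 181, 181, 177, 117, 46, 52, 53, 53, 53, 53, 54] B [60, 60, 61, 61, 59, 48, 54, 63, 63, 63, 63, 63, 65]
n446 right edge -32.0 left profile R [180, 180, 180, 180, 178, 97, 50, 52, 53, 54, 53, 53, 53] B [61, 60, 61, 60, 60, 49, 58, 63, 63, 63, 63, 64, 64]
n444 right edge -32.0 left profile R [179, 181, 181, 180, 178, 101, 49, 52, 54, 54, 53, 53, 53] B [59, 61, 61, 61, 60, 50, 59, 62, 63, 64, 62, 64, 64]
```

Run:
```python
from edge import *
d=np.load("deck.npy"); Rd=deckR(d[3],20); q=todeck(robot.current_tool_pos())
for i,y in enumerate((.0440,.0437,.0434)):
    robot.line_to(*deckpose(q[0],y,q[2]),velocity=.02); robot.pause(.15)
    print(y,todeck(robot.current_tool_pos()).round(5),Rd.inv().apply(robot.current_contact_force()).round(2),robot.current_time_s())
    measure(f"k{i}"); edges(f"k{i}")
    if todeck(robot.current_tool_pos())[1]<.0437: break
```

```text
0.044 [-0.01191  0.04447  0.05328] [-0.84  2.52  7.08] 26.6833
k0 plaque deck x,y,yaw [0.0428 0.001  0.2322] res 0.25 line y [0.0004 0.0004 0.0004 0.0004 0.0005 0.0005] area 17352
k0 right edge -32.2 left profile R [180, 180, 180, 181, 172, 83, 50, 51, 54, 54, 53, 53, 54] B [60, 61, 60, 61, 59, 51, 60, 62, 63, 63, 63, 64, 65]
0.0437 [-0.01192  0.04427  0.05328] [-1.05  2.89  5.98] 27.1333
k1 plaque deck x,y,yaw [0.0428 0.0008 0.2335] res 0.25 line y [0.0005 0.0005 0.0005 0.0005 0.0005 0.0005] area 17358
k1 right edge -32.3 left profile R [180, 180, 180, 180, 166, 69, 50, 53, 54, 54, 53, 53, 53] B [60, 60, 61, 61, 58, 52, 61, 64, 64, 63, 63, 64, 64]
0.0434 [-0.01187  0.04398  0.05328] [-0.35  3.07  5.28] 27.5833
k2 plaque deck x,y,yaw [0.0428 0.0005 0.2329] res 0.25 line y [0.0004 0.0004 0.0005 0.0004 0.0005 0.0004] area 17358
k2 right edge -32.6 left profile R [180, 180, 180, 181, 144, 50, 53, 53, 54, 53, 53, 53, 53] B [60, 60, 60, 62, 54, 55, 63, 63, 64, 63, 64, 64, 64]
```

Contact came at TCP y≈0.0447, and the push has centred the plaque (0.5 against the line at 0.45 mm). Release, retreat and check.

Run:
```python
from edge import *
q=todeck(robot.current_tool_pos())
fingers.gripper_to(.45); robot.pause(.1); measure("r0"); edges("r0")
robot.line_to(*deckpose(q[0],q[1],.14),velocity=.1)
robot.move_to(*deckpose(-.01,.03,.14)); robot.pause(.2)
measure("r1"); edges("r1"); print(robot.current_contact_force(),robot.current_time_s())
```

```text
r0 plaque deck x,y,yaw [0.0427 0.0005 0.3431] res 0.27 line y [0.0004 0.0004 0.0005 0.0004 0.0005 0.0005] area 17380
r0 right edge -32.6 left profile R [180, 180, 181, 180, 135, 54, 52, 52, 53, 53, 54, 53, 53] B [61, 61, 61, 60, 51, 56, 62, 63, 63, 63, 64, 64, 64]
r1 plaque deck x,y,yaw [ 0.0428  0.0004 -0.033 ] res 0.22 line y [0.0004 0.0003 0.0004 0.0004 0.0004 0.0004 0.0005] area 7595
r1 right edge -32.7 left profile R [187, 187, 188, 180, 138, 68, 51, 54, 55, 54, 54, 55, 55] B [64, 64, 64, 60, 53, 57, 62, 64, 65, 64, 64, 65, 65]
[-0.12855441 -0.40483112  0.52869976] 29.65
```

The plaque is on the line, square, and the stop is in contact, so I'm handing it in.

```bash
python3 -c "
from station import workorder
print(workorder.close_job())"
```

```text
the job is handed in; nothing more can be done
None
```

The job is handed in: the arched plaque lies face up against the ledge, measured within about 0.1 mm of the black line, with the stop touching its left side; I moved nothing else, and the robot clock read 29.7 s at the last check.

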